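# Snap an exhibit box shut along its edge

## Task

Close the exhibit box: with the fingers shut together as one fingertip pointing down, run gently along the row of raised metal snap tabs on the edge of its lid, pressing every tab down flat in turn, from the end of the row on the long edge, round the corner, to the end on the short edge. Make it one unbroken stroke: between the first tab and the last, keep the fingertip on the row, without lifting away or cutting across the lid. Do not pick up or push the box out of its place, and leave the things on it and around it where they are.

Things in the scene. Friction and masses are not known exactly. Their poses are not given: they have to be found in the camera images.
- case: Loose exhibit box lying flat: grey, black lid, 164 x 274 mm, 1.6 to 2.6 kg. Origin: centre of underside; x the short way, y the long way, z up. Lid top 55 mm above the desk, middle panel 58 mm, steel carry handle up to 76 mm; the lid yields up to 5 mm on its gasket (4 N, then 1.5 N/mm). Six metal snap tabs in one row along its long edge at x = -66 mm (nearest the robot) and round the corner along its short edge at y = -121 mm.
- strip_start (a point): start of the row of tabs: on its centre line, 4 mm before the hinge of the first tab, at the height of shut tabs' tops (60 mm above the desk); in the box's frame (-66, 122, 60) mm. Each tab is hinged at its end nearer strip_start; its other end stands up 10 to 14 mm, a ramp rising in the direction of the stroke, gives way to 0.6 to 4 N and stays where it is left
- strip_corner (a point): where the row turns from the long to the short edge, same height; in the box's frame (-66, -121, 60) mm. A fixed metal corner piece, level with shut tabs, fills the row here (23 mm before to 24 mm after this point); small fixed pads of that height also close the two ends of the row
- strip_end (a point): end of the row, 4 mm past the free end of the last tab, same height; in the box's frame (70, -121, 60) mm
- snap1 (a joint): angle of the snap tab on the long edge, the 1st from strip_start (48 x 18 x 4 mm; hinge to free end, box frame: y 118 to 70 mm): 0 rad = level, at its stop (shut), 0.20 to 0.30 at the start (standing up); held by friction
- snap2 (a joint): angle of the snap tab on the long edge, the 2nd (48 x 18 x 4 mm; hinge to free end, box frame: y 64 to 16 mm): 0 rad = level, at its stop (shut), 0.20 to 0.30 at the start (standing up); held by friction
- snap3 (a joint): angle of the snap tab on the long edge, the 3rd (48 x 18 x 4 mm; hinge to free end, box frame: y 10 to -38 mm): 0 rad = level, at its stop (shut), 0.20 to 0.30 at the start (standing up); held by friction
- snap4 (a joint): angle of the snap tab on the long edge, the 4th and nearest the corner (48 x 18 x 4 mm; hinge to free end, box frame: y -44 to -92 mm): 0 rad = level, at its stop (shut), 0.20 to 0.30 at the start (standing up); held by friction
- snap5 (a joint): angle of the snap tab on the short edge, the 1st after the corner (48 x 18 x 4 mm; hinge to free end, box frame: x -36 to 12 mm): 0 rad = level, at its stop (shut), 0.20 to 0.30 at the start (standing up); held by friction
- snap6 (a joint): angle of the snap tab on the short edge, the 2nd and last (48 x 18 x 4 mm; hinge to free end, box frame: x 18 to 66 mm): 0 rad = level, at its stop (shut), 0.20 to 0.30 at the start (standing up); held by friction
- loupe: Bystander: dark steel loupe, 36 mm across, 32 mm tall, standing on the box's lid panel; origin: centre of underside
- stapler: Bystander: black and steel desk stapler, 35 x 130 x 37 mm; origin: centre of underside
- marker: Bystander: grey marker pen with a black cap, 130 x 15 mm, lying on the desk near the box's long edge; origin: centre of underside
- tape_measure: Bystander: black tape measure, 62 x 35 x 60 mm, beside the box's short tabbed edge; origin: centre of underside
- vial: Bystander: small lidded jar, 36 mm across, 65 mm tall, beside the box; origin: centre of underside
- mug: Bystander: white mug, 80 mm across, 90 mm tall; origin: centre of underside
- phone: Bystander: black slab phone, 70 x 145 x 10 mm, lying flat behind the box; origin: centre of underside

How it is judged:
By the outcome, as a careful person would: the job done as asked, in the order asked, and still so for the second after the job is handed in, with the robot touching nothing.
It also fails if it takes over 48 s, if anything falls off the work surface, if the arm or the gripper's body presses on something with over 40 N, if the wrist force passes 120 N, or if a joint passes its speed limit or range.

## Robot

A 7-joint arm with a two-finger parallel gripper is mounted at the origin on the work surface. World frame = base frame: x ahead of the robot, y to its left, z up, the work surface at z = 0. Lengths are in m, angles in rad, forces in N, time in s.
With the tool pointing down it reaches from about 0.4 to 0.85 m from the base axis. Payload 10.4 kg.
Tool frame: the origin (TCP) lies at the very end of the fingers, on their centre line; the grasp point (between the pads) lies 19 mm behind it; x points along the fingers, z is the direction in which the jaws open and shut, and the axes are right-handed (so a half turn about x gives the same grasp; the last joint's range is limited). The gripper opens to 85 mm and grips with 20 to 120 N. Pads are 22 mm wide; open, the fingers measure 114 mm over their backs; the gripper's body (76 mm by 85 mm) begins 54 mm behind the grasp point. The pads swing forward as they close: fully open they stand 13 mm farther back than shut.
Start: joints at [-1.182, 0.332, -0.065, 1.46, 0.022, 1.35, -0.088], TCP at [0.25, 0.573, 0.231] pointing down, gripper open.
Joint ranges: [-2.6, 2.6], [-0.5, 2.12], [-1.47, 1.34], [0.16, 2.42], [-1.27, 4.41], [0.06, 2.06], [-2.6, 2.6]. Speed limits (rad/s): [2.22, 2.22, 2.79, 2.79, 3.14, 3.14, 3.14].

## Interface

Orientations are given as a unit quaternion [x, y, z, w].
In Python, from workcell import telemetry, viewer, manip, spot_in, mark_of gives the robot as it stands. The module is installed in compiled form; this text tells all that it offers.
- The arm moves only by the shell command python3 -m crank 'ROWS' [FORCE]. ROWS is JSON, a list of rows, each a list of 3 entries, a list of its own where there are three numbers: the closure, from 0 (fully open) to 1 (shut), then the shift along the world's x, y, z in cm, then the turn, a rotation vector about the world's x, y, z in rad. A call has 1 to 12 rows; each row shifts and turns the commanded pose from where the row before left it; what a row does not reach is not made up. A row lasts 1/12 s, in which the tool goes at most 41.7 mm and 7.16 degrees, less where a joint would pass 70% of its speed; a pose out of reach is approached as far as the arm can. A call with a gripper value outside its range is refused whole. The fingers move at their own pace and stop on an object; FORCE is the grip in N (left out, the last holds). Time passes only in rows, so rows that do not move let the fingers close. It gives the time, the measured TCP pose, the force and the opening at its end, in the units of the state.
- telemetry.get_obs(): the state, without advancing time (a new reading comes with each control period).
- viewer.camera(name): name is "scene" or "side" or "wrist"; returns a dict with "frame" (384x512x3 uint8, red, green, blue), "intrinsics" (3x3 intrinsics, pixels), "cam_to_world" (4x4, takes a point from camera to world coordinates). Camera axes: x right, y up, looking along -z (the intrinsics and any distortion apply to the point x, -y, -z); pixel columns grow to the right and rows downward; lengths in m; the calibration is good to about 2 mm. A picture is of the moment at which its call begins. There is no depth.
- manip.hand_in(): hands the job in, once; it reports no verdict.
Trained networks look in a picture, given as the dict that the camera call returned (one of the last four; its "shot" number tells which), for a name from the list of things; names that differ only in an ending like _2 or _b are one class to them, and where a whole thing is asked for, a point or a joint stands for the part that bears it (a point fixed in the world has none). Each returns a list of dicts, best first, with "conf" (0 to 1); they miss things now and then, are a little off and sometimes report something else, mostly with a low value. They report only what shows in the picture. A call takes as long as a camera call.
- spot_in(thing, picture): "location" ([x, y, z] in m, in the coordinates of the camera as it stood for that picture, good to about 4 mm: the middle of the surface that is visible of it).
- mark_of(thing, picture): "location" ([x, y, z] in m, in the coordinates of the camera as it stood for that picture, good to about 4 mm: a listed point, or the origin of a listed thing).
The state is a dict: "clock": time; "joint_pos": joint angles; "joint_velocities": joint speeds; "tau": joint torques, N m; "position": TCP position; "ee_rot": TCP orientation; "ft_force": force on the tool from outside, world axes, zero at the start; "torque": the same for the moment, N m; "grip_width": opening from 0.0 (shut) to 1.0 (fully open).
Only numpy, scipy, OpenCV 4.12 (cv2) and the standard library are available. Lean on these libraries where they do the work, as an engineer would, in place of code of your own. Each camera call takes 0.05 s, during which the arm holds its last target. There are 200 camera calls.

## Working session

There is one attempt and no reset: what is moved stays moved. The work goes in short steps, Python scripts to look and compute and a shell command to move; the robot and the scene stay as the last step left them, time stands still between calls to the robot, and variables do not carry over. Pictures are saved under pics/ and viewed, about 8 in all and at most 12, crops included, and the job is handed in when it is done.

```bash
mkdir -p pics
cat > h.py <<'E'
import numpy as np, cv2
from workcell import telemetry, viewer, manip, spot_in, mark_of
def w(p,loc): return (np.array(p["cam_to_world"])@np.r_[loc,1])[:3]
def save(p,n): cv2.imwrite(f"pics/{n}.png",cv2.cvtColor(p["frame"],cv2.COLOR_RGB2BGR))
def proj(p,X):
    c=np.linalg.inv(np.array(p["cam_to_world"]))@np.r_[X,1]
    q=np.array(p["intrinsics"])@np.array([c[0],-c[1],-c[2]]); return q[:2]/q[2]
E
python3 - <<'E'
from h import *
np.set_printoptions(precision=4,suppress=True)
o=telemetry.get_obs(); print(o["clock"],o["position"],o["ee_rot"],o["ft_force"],o["grip_width"])
ims=[]
for n in ["scene","side"]:
    p=viewer.camera(n); ims.append(p["frame"]); save(p,n+"0")
    for t in ["case","strip_start","strip_corner","strip_end","loupe","stapler","marker","tape_measure","vial","mug","phone"]:
        r=mark_of(t,p)
        print(n,t,[(round(d["conf"],2),w(p,d["location"])) for d in r[:2]])
E
```

```text
0.0 [0.25   0.5724 0.2305] [-0.3875  0.5921  0.3869  0.5912] [-0.1819 -0.1877  0.5222] 1.0000702921987674
scene case [(0.94, array([0.5534, 0.0906, 0.0014])), (0.22, array([ 0.5573,  0.3042, -0.0045]))]
scene strip_start [(0.56, array([0.5278, 0.2221, 0.0572]))]
scene strip_corner [(0.83, array([ 0.4554, -0.0134,  0.0643])), (0.26, array([0.5807, 0.1357, 0.0544]))]
scene strip_end [(0.93, array([ 0.5908, -0.0477,  0.0587]))]
scene loupe [(0.51, array([0.5837, 0.1351, 0.0543]))]
scene stapler [(0.92, array([ 0.5564,  0.3022, -0.0025]))]
scene marker [(0.81, array([0.4303, 0.1047, 0.0012])), (0.17, array([ 0.5836, -0.1321,  0.0014]))]
scene tape_measure [(0.8, array([ 0.4707, -0.0997,  0.0005]))]
scene vial [(0.83, array([ 0.5855, -0.1278, -0.0005]))]
scene mug [(0.98, array([0.7271, 0.2733, 0.0029])), (0.66, array([ 0.5878, -0.0459,  0.057 ]))]
scene phone [(0.86, array([0.7021, 0.0485, 0.0013]))]
side case [(0.86, array([0.5504, 0.0896, 0.    ]))]
side strip_start [(0.65, array([0.5194, 0.2225, 0.0572]))]
side strip_corner [(0.73, array([ 0.4569, -0.008 ,  0.0596])), (0.45, array([ 0.5909, -0.0461,  0.0599]))]
side strip_end [(0.63, array([ 0.5918, -0.0458,  0.0635])), (0.41, array([0.5518, 0.0886, 0.0009]))]
side loupe [(0.67, array([ 0.7224,  0.2792, -0.0004])), (0.51, array([0.5759, 0.1362, 0.06  ]))]
side stapler [(0.42, array([0.4273, 0.1015, 0.0027]))]
side marker [(0.47, array([0.4286, 0.1016, 0.0015]))]
side tape_measure [(0.6, array([ 0.4695, -0.1028, -0.0017]))]
side vial [(0.89, array([ 0.5789, -0.1251,  0.0005]))]
side mug [(0.94, array([ 0.7228,  0.278 , -0.0012]))]
side phone [(0.73, array([0.7026, 0.0513, 0.0007]))]
```

```bash
cat >> h.py <<'E'
from scipy.spatial.transform import Rotation as R
B=np.array([[0,0],[-66,122],[-66,-121],[70,-121]])/1000
def fit(W):
    W=np.array(W)[:,:2]; a=B-B.mean(0); b=W-W.mean(0)
    th=np.arctan2((a[:,0]*b[:,1]-a[:,1]*b[:,0]).sum(),(a*b).sum())
    M=np.array([[np.cos(th),-np.sin(th)],[np.sin(th),np.cos(th)]])
    t=W.mean(0)-M@B.mean(0); return th,M,t,(W-(B@M.T+t))*1000
E
python3 - <<'E'
from h import *
np.set_printoptions(precision=4,suppress=True)
S=[[.5534,.0906],[.5278,.2221],[.4554,-.0134],[.5908,-.0477]]
D=[[.5504,.0896],[.5194,.2225],[.4569,-.008],[.5918,-.0458]]
for W in (S,D,(np.array(S)+D)/2):
    th,M,t,r=fit(W); print(th,t,r.round(1).tolist())
print("key",(B@M.T+t))
for n,p in dict(loupe=[.58,.136],stapler=[.556,.302],marker=[.4295,.103],tape=[.470,-.101],vial=[.582,-.1265],mug=[.725,.276],phone=[.702,.05]).items(): print(n,(M.T@(np.array(p)-t)*1000).round())
print(R.from_quat(telemetry.get_obs()["ee_rot"]).as_matrix())
a=cv2.imread("pics/scene0.png");b=cv2.imread("pics/side0.png")
cv2.imwrite("pics/both0.png",cv2.resize(np.vstack([a,b]),(450,600) if 0 else (400,600)))
E
```

```text
-0.28061753700725217 [0.5551 0.0874] [[-1.7, 3.2], [2.4, -0.8], [-2.7, -2.8], [2.0, 0.5]]
-0.25561925172533284 [0.5522 0.0897] [[-1.8, -0.1], [0.2, -1.9], [-0.9, 2.7], [2.5, -0.7]]
-0.26819126441935437 [0.5536 0.0886] [[-1.7, 1.5], [1.3, -1.4], [-1.8, -0.1], [2.2, -0.1]]
key [[ 0.5536  0.0886]
 [ 0.5223  0.2237]
 [ 0.4579 -0.0106]
 [ 0.5891 -0.0467]]
loupe [13. 53.]
stapler [-54. 206.]
marker [-124.  -19.]
tape [ -30. -205.]
vial [  84. -200.]
mug [116. 226.]
phone [153.   2.]
[[ 0.     -0.9164  0.4003]
 [ 0.0001  0.4003  0.9164]
 [-1.      0.      0.0001]]
```

View pics/scene0.png

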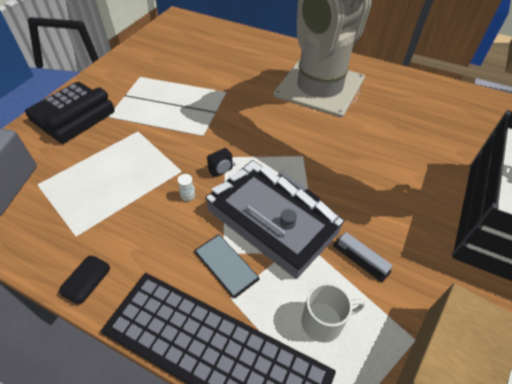

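View pics/side0.png

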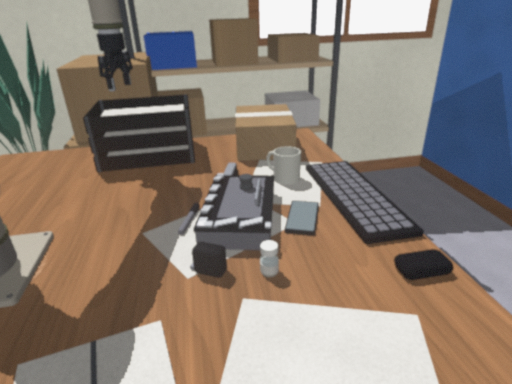

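```bash
python3 -m crank '[[1,[2,-3.4,0.5],[0,0,0.012]],[1,[2,-3.4,0.5],[0,0,0.012]],[1,[2,-3.4,0.5],[0,0,0.012]],[1,[2,-3.4,0.5],[0,0,0.012]],[1,[2,-3.4,0.5],[0,0,0.012]],[1,[2,-3.4,0.5],[0,0,0.012]],[1,[2,-3.4,0.5],[0,0,0.012]],[1,[2,-3.4,0.5],[0,0,0.012]],[1,[2,-3.4,0.5],[0,0,0.012]],[1,[2,-3.4,0.5],[0,0,0.012]],[1,[2,-3.4,0.5],[0,0,0.012]],[1,[2,-3.4,0.5],[0,0,0.012]]]' 60
python3 - <<'E'
from h import *
np.set_printoptions(precision=4,suppress=True)
p=viewer.camera("wrist"); save(p,"wrist1"); o=telemetry.get_obs(); print(o["clock"],o["position"],o["ft_force"],o["grip_width"])
print(p["cam_to_world"],p["intrinsics"])
for t in ["case","strip_start","strip_corner","strip_end","loupe"]:
    print(t,[(round(d["conf"],2),w(p,d["location"])) for d in mark_of(t,p)[:2]])
E
```

```text
clock: 2.2
position: [0.4908, 0.1629, 0.2919]
ee_rot: [-0.429, 0.562, 0.429, 0.562]
ft_force: [1.0, 0.7, 0.2]
grip_width: -0.0
2.25 [0.4948 0.1547 0.293 ] [ 0.9194 -8.6752 -0.185 ] -0.002233470824179624
[[ 0.2651 -0.9153 -0.3033  0.4122]
 [ 0.9642  0.2521  0.0822  0.1842]
 [ 0.0012 -0.3142  0.9494  0.435 ]
 [ 0.      0.      0.      1.    ]] [[315.5898   0.     258.6053]
 [  0.     315.5898 187.4237]
 [  0.       0.       1.    ]]
case [(0.85, array([0.5538, 0.0934, 0.0016]))]
strip_start [(0.8, array([0.5266, 0.2258, 0.0599]))]
strip_corner [(0.9, array([ 0.4588, -0.0083,  0.0615]))]
strip_end [(0.89, array([ 0.5868, -0.0483,  0.0621]))]
loupe [(0.78, array([0.5806, 0.1346, 0.0594])), (0.52, array([ 0.4589, -0.0086,  0.0628]))]
```

View pics/wrist1.png

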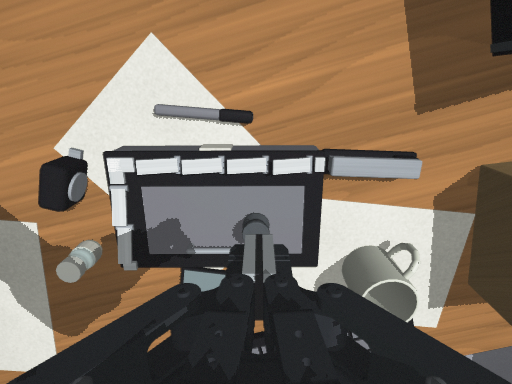

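Run:
```python
from h import *
from workcell import viewer
p=viewer.camera("wrist"); save(p,"wrist2"); o=telemetry.get_obs(); print(o["position"])
S=np.array([[[.5534,.0906],[.5278,.2221],[.4554,-.0134],[.5908,-.0477]],[[.5504,.0896],[.5194,.2225],[.4569,-.008],[.5918,-.0458]],[[.5538,.0934],[.5266,.2258],[.4588,-.0083],[.5868,-.0483]]]).mean(0)
th,M,t,r=fit(S); print(th,t,r.round(1).tolist())
im=cv2.imread("pics/wrist2.png")[130:290,90:340]; im=cv2.resize(im,None,fx=3.2,fy=3.2,interpolation=cv2.INTER_CUBIC)
def px(x,y,z):
    q=proj(p,np.r_[M@np.array([x,y])/1000+t if 0 else M@(np.array([x,y])/1000)+t,z/1000]); return tuple(int(v) for v in ((q-[90,130]+.5)*3.2))
def poly(P,c): cv2.polylines(im,[np.array([px(*q) for q in P])],True,c,1)
poly([(-82,137,55),(-82,-137,55),(82,-137,55),(82,137,55)],(0,0,255))
for a,b in [(118,70),(64,16),(10,-38),(-44,-92)]: poly([(-75,a,60),(-57,a,60),(-57,b,72),(-75,b,72)],(0,255,0))
for a,b in [(-36,12),(18,66)]: poly([(a,-130,60),(a,-112,60),(b,-112,72),(b,-130,72)],(0,255,0))
poly([(-75,-98,60),(-57,-98,60),(-57,-112,60),(-42,-112,60),(-42,-130,60),(-75,-130,60)],(255,255,0))
cv2.imwrite("pics/ov1.png",im)
```

```text
[0.48957335 0.16601168 0.29116357]
-0.27472867355826924 [0.55404897 0.08904504] [[-1.5, 2.2], [1.0, -0.9], [-0.7, -0.4], [1.2, -0.9]]
```

View pics/ov1.png

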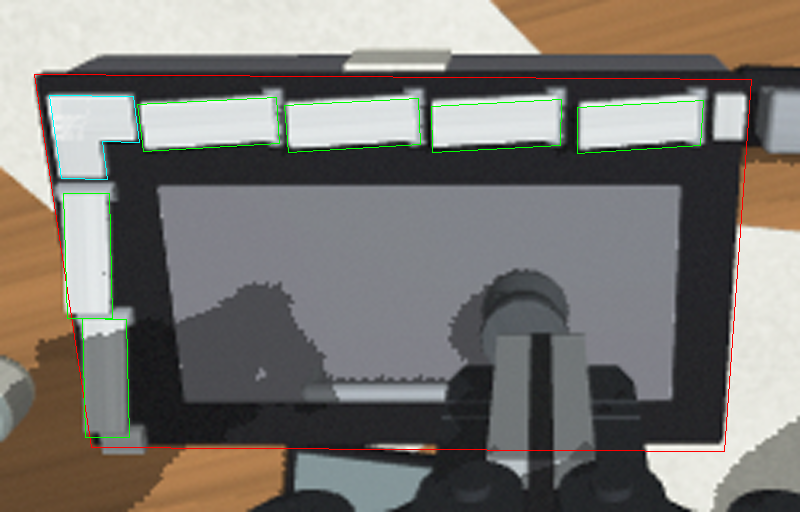

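```bash
python3 -m crank '[[1,[0,0,0],[0,0,0]],[1,[0.3,0.6,-1.5],[0,0,0]],[1,[0.5,1,-2.5],[0,0,0]],[1,[0.5,1,-2.5],[0,0,0]],[1,[0.5,1,-2.5],[0,0,0]],[1,[0.5,1,-2.5],[0,0,0]],[1,[0.5,0.8,-2.5],[0,0,0]],[1,[0.4,0.6,-2],[0,0,0]],[1,[0.3,0.3,-1.5],[0,0,0]],[1,[0.1,0,-1],[0,0,0]],[1,[0,0,0],[0,0,0]],[1,[0,0,0],[0,0,0]]]'
```

```text
clock: 3.55
position: [0.5259, 0.2278, 0.1065]
ee_rot: [-0.429, 0.562, 0.429, 0.562]
ft_force: [-0.7, -0.7, 0.3]
grip_width: 0.001
```

```bash
python3 -m crank '[[1,[0,0.3,-1],[0,0,0]],[1,[0,0.2,-1],[0,0,0]],[1,[0,0,-0.7],[0,0,0]],[1,[0,0,-0.4],[0,0,0]],[1,[0,0,-0.3],[0,0,0]],[1,[0,0,0],[0,0,0]],[1,[0,0,0],[0,0,0]]]'
python3 - <<'E'
from h import *
o=telemetry.get_obs(); print(o["position"],o["ft_force"])
for n in ["side","wrist"]:
    p=viewer.camera(n); save(p,n+"3")
a=cv2.imread("pics/side3.png")[150:270,170:300]; b=cv2.imread("pics/wrist3.png")
cv2.imwrite("pics/c3.png",np.hstack([cv2.resize(a,(416,384),interpolation=cv2.INTER_CUBIC),b[:, :380]]))
E
```

```text
clock: 4.13
position: [0.5262, 0.2327, 0.0724]
ee_rot: [-0.429, 0.562, 0.429, 0.562]
ft_force: [-0.1, -0.5, -0.6]
grip_width: -0.002
[0.52621122 0.23267279 0.07236343] [-0.08455966 -0.54809642 -0.5778284 ]
```

View pics/c3.png

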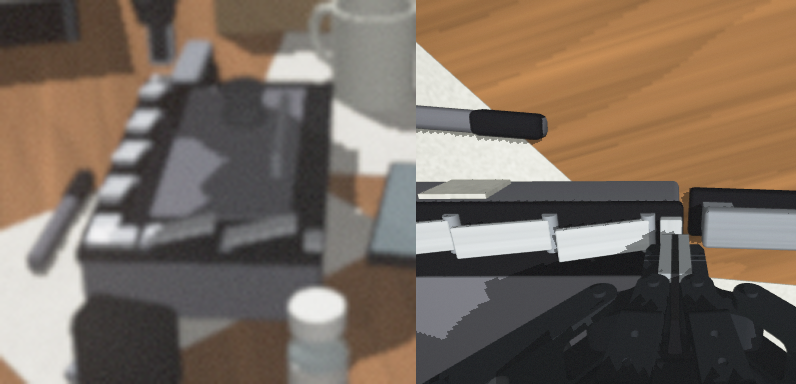

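```bash
python3 -m crank '[[1,[0,0,-0.4],[0,0,0]],[1,[0,0,-0.4],[0,0,0]],[1,[0,0,-0.2],[0,0,0]],[1,[0,0,-0.2],[0,0,0]],[1,[0,0,-0.1],[0,0,0]],[1,[0,0,0],[0,0,0]]]'
```

```text
clock: 4.73
position: [0.526, 0.2327, 0.0592]
ee_rot: [-0.429, 0.562, 0.429, 0.562]
ft_force: [-0.9, 0.4, 2.4]
grip_width: -0.003
```

```bash
python3 -m crank '[[1,[-0.08,-0.29,0],[0,0,0]],[1,[-0.08,-0.29,0],[0,0,0]],[1,[-0.11,-0.385,0],[0,0,0]],[1,[-0.11,-0.385,0],[0,0,0]],[1,[-0.11,-0.385,0],[0,0,0]]]'
```

```text
clock: 5.15
position: [0.5216, 0.2156, 0.0599]
ee_rot: [-0.429, 0.562, 0.429, 0.563]
ft_force: [-0.0, 2.9, 3.1]
grip_width: -0.002
```

```bash
python3 -m crank '[[1,[-0.12,-0.385,-0.03],[0,0,0]],[1,[-0.12,-0.385,-0.03],[0,0,0]],[1,[-0.12,-0.385,0],[0,0,0]],[1,[-0.12,-0.385,0],[0,0,0]],[1,[-0.11,-0.385,0],[0,0,0]],[1,[-0.11,-0.385,0],[0,0,0]],[1,[-0.11,-0.385,0],[0,0,0]],[1,[-0.11,-0.385,0],[0,0,0]]]'
python3 - <<'E'
from h import *
a=[]
for n in ["side","wrist"]:
    p=viewer.camera(n); save(p,n+"4")
a=cv2.imread("pics/side4.png")[150:270,170:300]; b=cv2.imread("pics/wrist4.png")
cv2.imwrite("pics/c4.png",np.hstack([cv2.resize(a,(416,384),interpolation=cv2.INTER_CUBIC),b[:, 60:440]]))
p=viewer.camera("scene"); print([(round(d["conf"],2),w(p,d["location"]).round(4)) for t in ("case","strip_corner") for d in mark_of(t,p)[:1]])
o=telemetry.get_obs(); print(o["position"],o["ft_force"])
E
```

```text
clock: 5.82
position: [0.5119, 0.1842, 0.0587]
ee_rot: [-0.429, 0.562, 0.429, 0.562]
ft_force: [0.6, 1.9, 2.7]
grip_width: 0.002
[(0.66, array([ 5.538e-01,  8.780e-02, -4.000e-04])), (0.58, array([ 0.4553, -0.0129,  0.0635]))]
[0.51190382 0.18391272 0.0585682 ] [-1.42763434 -2.68251956  3.32234433]
```

View pics/c4.png

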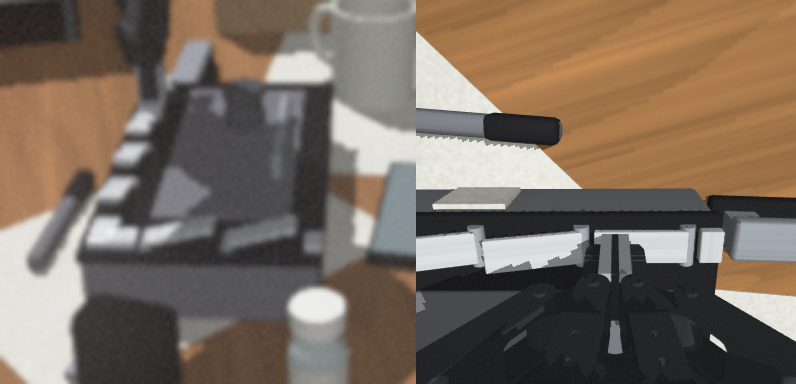

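```bash
python3 -m crank '[[1,[-0.11,-0.385,0],[0,0,0]],[1,[-0.11,-0.385,0],[0,0,0]],[1,[-0.11,-0.385,0],[0,0,0]],[1,[-0.11,-0.385,0],[0,0,0]],[1,[-0.11,-0.385,0],[0,0,0]],[1,[-0.11,-0.385,0],[0,0,0]],[1,[-0.11,-0.385,0],[0,0,0]],[1,[-0.11,-0.385,0],[0,0,0]],[1,[-0.11,-0.385,0],[0,0,0]],[1,[-0.11,-0.385,0],[0,0,0]],[1,[-0.11,-0.385,0],[0,0,0]],[1,[-0.11,-0.385,0],[0,0,0]]]'
```

```text
clock: 7.07
position: [0.4987, 0.138, 0.0587]
ee_rot: [-0.429, 0.562, 0.429, 0.562]
ft_force: [0.1, 1.7, 2.6]
grip_width: 0.001
```

```bash
python3 -m crank '[[1,[-0.11,-0.385,0],[0,0,0]],[1,[-0.11,-0.385,0],[0,0,0]],[1,[-0.11,-0.385,0],[0,0,0]],[1,[-0.11,-0.385,0],[0,0,0]],[1,[-0.11,-0.385,0],[0,0,0]],[1,[-0.11,-0.385,0],[0,0,0]],[1,[-0.11,-0.385,0],[0,0,0]],[1,[-0.11,-0.385,0],[0,0,0]],[1,[-0.11,-0.385,0],[0,0,0]],[1,[-0.11,-0.385,0],[0,0,0]],[1,[-0.11,-0.385,0],[0,0,0]],[1,[-0.11,-0.385,0],[0,0,0]]]'
python3 - <<'E'
from h import *
for n in ["side","wrist"]:
    p=viewer.camera(n); save(p,n+"5")
    print(n,[(t,round(d["conf"],2),w(p,d["location"]).round(4)) for t in ("case","strip_corner","strip_end","strip_start") for d in mark_of(t,p)[:1]])
a=cv2.imread("pics/side5.png")[150:270,170:300]; b=cv2.imread("pics/wrist5.png")
cv2.imwrite("pics/c5.png",np.hstack([cv2.resize(a,(416,384),interpolation=cv2.INTER_CUBIC),b[:, 60:440]]))
o=telemetry.get_obs(); print(o["position"],o["ft_force"])
E
```

```text
clock: 8.07
position: [0.4855, 0.0917, 0.0587]
ee_rot: [-0.429, 0.562, 0.429, 0.562]
ft_force: [0.5, 1.9, 1.9]
grip_width: 0.0
side [('case', 0.86, array([ 0.5541,  0.0901, -0.0021])), ('strip_corner', 0.83, array([ 0.4569, -0.011 ,  0.0616])), ('strip_end', 0.96, array([ 0.5892, -0.0482,  0.0597])), ('strip_start', 0.95, array([0.5221, 0.2241, 0.0598]))]
wrist [('strip_corner', 0.65, array([ 0.4548, -0.0112,  0.0619]))]
[0.48553738 0.09213401 0.05862431] [-0.64586783 -1.20380795  2.14150612]
```

View pics/c5.png

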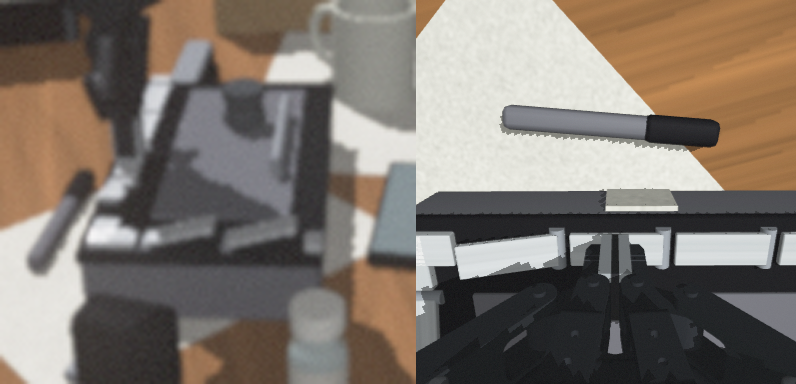

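```bash
python3 -m crank '[[1,[-0.11,-0.385,-0.02],[0,0,0]],[1,[-0.11,-0.385,-0.02],[0,0,0]],[1,[-0.11,-0.385,0],[0,0,0]],[1,[-0.11,-0.385,0],[0,0,0]],[1,[-0.11,-0.385,0],[0,0,0]],[1,[-0.11,-0.385,0],[0,0,0]],[1,[-0.11,-0.385,0],[0,0,0]],[1,[-0.11,-0.385,0],[0,0,0]],[1,[-0.11,-0.385,0],[0,0,0]],[1,[-0.11,-0.385,0],[0,0,0]],[1,[-0.11,-0.385,0],[0,0,0]],[1,[-0.11,-0.385,0],[0,0,0]]]'
python3 -m crank '[[1,[-0.11,-0.385,0],[0,0,0]],[1,[-0.11,-0.385,0],[0,0,0]],[1,[-0.11,-0.385,0],[0,0,0]],[1,[-0.11,-0.385,0],[0,0,0]],[1,[-0.11,-0.385,0],[0,0,0]],[1,[-0.11,-0.385,0],[0,0,0]],[1,[-0.11,-0.385,0],[0,0,0]],[1,[-0.11,-0.385,0],[0,0,0]],[1,[-0.11,-0.385,0],[0,0,0]],[1,[-0.11,-0.385,0],[0,0,0]],[1,[-0.08,-0.29,0],[0,0,0]],[1,[-0.05,-0.19,0],[0,0,0]]]'
```

```text
clock: 9.57
position: [0.4723, 0.0455, 0.0583]
ee_rot: [-0.429, 0.562, 0.429, 0.562]
ft_force: [1.1, 2.8, 3.8]
grip_width: 0.0
clock: 10.57
position: [0.46, 0.0023, 0.0583]
ee_rot: [-0.429, 0.562, 0.429, 0.562]
ft_force: [0.7, 1.5, 3.2]
grip_width: 0.001
```

```bash
python3 -m crank '[[1,[-0.08,-0.33,0],[0,0,0]],[1,[-0.08,-0.33,0],[0,0,0]],[1,[-0.07,-0.24,0],[0,0,0]],[1,[0,-0.1,0],[0,0,0]],[1,[0,0,0],[0,0,0]]]'
python3 - <<'E'
from h import *
for n in ["side","wrist","scene"]:
    p=viewer.camera(n); save(p,n+"6")
    print(n,[(t,round(d["conf"],2),w(p,d["location"]).round(4)) for t in ("case","strip_corner","strip_end","strip_start") for d in mark_of(t,p)[:1]])
a=cv2.imread("pics/side6.png")[150:270,170:300]; b=cv2.imread("pics/wrist6.png")
cv2.imwrite("pics/c6.png",np.hstack([cv2.resize(a,(416,384),interpolation=cv2.INTER_CUBIC),b[:, 130:510]]))
o=telemetry.get_obs(); print(o["position"],o["ft_force"])
E
```

```text
clock: 10.98
position: [0.4576, -0.0078, 0.0582]
ee_rot: [-0.429, 0.563, 0.429, 0.562]
ft_force: [0.1, -0.7, 4.0]
grip_width: -0.001
side [('case', 0.9, array([ 0.5533,  0.0917, -0.0032])), ('strip_corner', 0.67, array([ 0.4567, -0.0104,  0.0623])), ('strip_end', 0.84, array([ 0.5901, -0.0473,  0.0628])), ('strip_start', 0.8, array([0.5208, 0.2231, 0.0563]))]
wrist [('case', 0.66, array([ 0.5545,  0.0891, -0.0021])), ('strip_corner', 0.79, array([ 0.457 , -0.0096,  0.0607]))]
scene [('case', 0.91, array([0.5501, 0.0929, 0.001 ])), ('strip_corner', 0.7, array([ 0.4547, -0.012 ,  0.0644])), ('strip_end', 0.68, array([ 0.5881, -0.0455,  0.0611])), ('strip_start', 0.95, array([0.5259, 0.2265, 0.057 ]))]
[ 0.45779512 -0.00731737  0.05830091] [-0.64830374 -2.54514271  3.58840899]
```

View pics/c6.png

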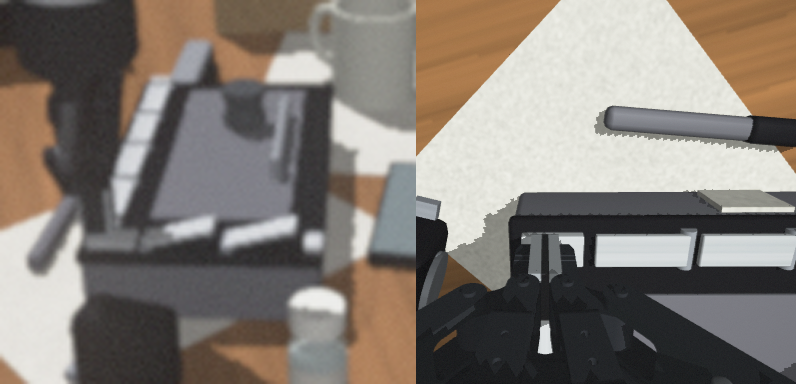

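```bash
python3 -m crank '[[1,[0.2,-0.1,0],[0,0,0]],[1,[0.3,-0.15,0],[0,0,0]],[1,[0.385,-0.15,0],[0,0,0]],[1,[0.385,-0.15,0],[0,0,0]],[1,[0.385,-0.11,0],[0,0,0]],[1,[0.385,-0.11,0],[0,0,0]],[1,[0.385,-0.11,0],[0,0,0]],[1,[0.385,-0.11,0],[0,0,0]],[1,[0.385,-0.11,0],[0,0,0]],[1,[0.385,-0.11,0],[0,0,0]],[1,[0.385,-0.11,0],[0,0,0]],[1,[0.385,-0.11,0],[0,0,0]]]'
```

```text
clock: 12.73
position: [0.5019, -0.0217, 0.0584]
ee_rot: [-0.429, 0.562, 0.429, 0.562]
ft_force: [-2.4, 0.8, 3.8]
grip_width: 0.004
```

```bash
python3 -m crank '[[1,[0.385,-0.12,0],[0,0,0]],[1,[0.385,-0.12,0],[0,0,0]],[1,[0.385,-0.12,0],[0,0,0]],[1,[0.385,-0.11,0],[0,0,0]],[1,[0.385,-0.11,0],[0,0,0]],[1,[0.385,-0.11,0],[0,0,0]],[1,[0.385,-0.11,0],[0,0,0]],[1,[0.385,-0.11,0],[0,0,0]],[1,[0.385,-0.11,0],[0,0,0]],[1,[0.385,-0.11,0],[0,0,0]],[1,[0.385,-0.11,0],[0,0,0]],[1,[0.385,-0.11,0],[0,0,0]]]'
```

```text
clock: 13.73
position: [0.5481, -0.0353, 0.0584]
ee_rot: [-0.429, 0.562, 0.429, 0.562]
ft_force: [-2.0, 1.0, 3.7]
grip_width: 0.003
```

```bash
python3 -m crank '[[1,[0.385,-0.11,0],[0,0,0]],[1,[0.385,-0.11,0],[0,0,0]],[1,[0.385,-0.11,0],[0,0,0]],[1,[0.385,-0.11,0],[0,0,0]],[1,[0.385,-0.11,0],[0,0,0]],[1,[0.385,-0.11,0],[0,0,0]],[1,[0.385,-0.11,0],[0,0,0]],[1,[0.385,-0.11,0],[0,0,0]],[1,[0.385,-0.11,0],[0,0,0]],[1,[0.385,-0.11,0],[0,0,0]],[1,[0.3,-0.08,0],[0,0,0]],[1,[0,0,0],[0,0,0]]]'
```

```text
clock: 14.73
position: [0.5899, -0.0472, 0.0584]
ee_rot: [-0.429, 0.562, 0.428, 0.563]
ft_force: [0.6, 0.1, 3.3]
grip_width: 0.0
```

Now lift straight up and check.

```bash
python3 -m crank '[[1,[0,0,0.3],[0,0,0]],[1,[0,0,0.7],[0,0,0]],[1,[0,0,1.5],[0,0,0]],[1,[0,0,2],[0,0,0]],[1,[0,0,2],[0,0,0]],[1,[0,0,2],[0,0,0]],[1,[-0.3,0.5,2],[0,0,0]],[1,[-0.5,1,2],[0,0,0]],[1,[-0.5,1.2,2],[0,0,0]],[1,[-0.5,1,1.5],[0,0,0]],[1,[-0.3,0.5,1],[0,0,0]],[1,[0,0,0],[0,0,0]]]'
python3 - <<'E'
from h import *
for n in ["wrist","side"]:
    p=viewer.camera(n); save(p,n+"7")
    print(n,[(t,round(d["conf"],2),w(p,d["location"]).round(4)) for t in ("case","strip_corner","strip_end","strip_start","loupe") for d in mark_of(t,p)[:1]])
a=cv2.imread("pics/side7.png")[150:270,170:300]; b=cv2.imread("pics/wrist7.png")
cv2.imwrite("pics/c7.png",np.hstack([cv2.resize(a,(320,384),interpolation=cv2.INTER_CUBIC),b[:, 20:490]]))
E
```

```text
clock: 15.73
position: [0.5686, -0.0036, 0.2308]
ee_rot: [-0.43, 0.561, 0.429, 0.563]
ft_force: [0.9, -0.5, -0.3]
grip_width: 0.0
wrist [('case', 0.61, array([0.5546, 0.0924, 0.0028])), ('strip_corner', 0.94, array([ 0.4555, -0.007 ,  0.0593])), ('strip_end', 0.87, array([ 0.5862, -0.0469,  0.064 ])), ('strip_start', 0.65, array([0.5242, 0.2251, 0.0598])), ('loupe', 0.68, array([0.5812, 0.1314, 0.0573]))]
side [('case', 0.72, array([5.543e-01, 8.890e-02, 2.000e-04])), ('strip_corner', 0.86, array([ 0.4553, -0.0098,  0.0578])), ('strip_end', 0.86, array([ 0.5874, -0.0484,  0.0595])), ('strip_start', 0.93, array([0.5209, 0.2225, 0.0571])), ('loupe', 0.5, array([0.5774, 0.1351, 0.0581]))]
```

View pics/c7.png

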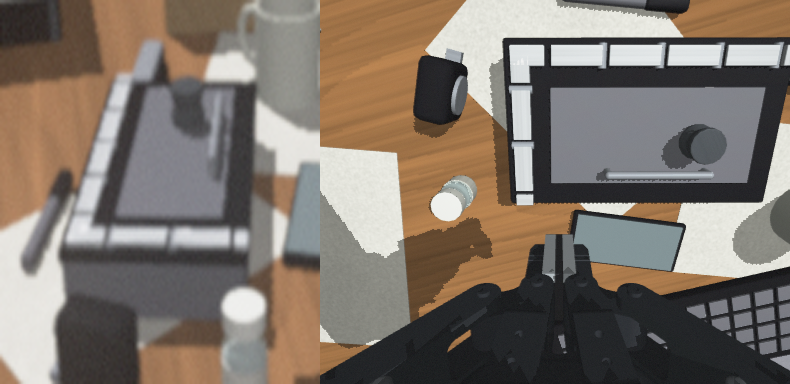

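All six tabs lie flat, in line with the corner piece and the end pads. The box, loupe and other things are where they were.

```bash
python3 -c "
from workcell import manip; print(manip.hand_in())"
```

```text
the job is handed in; nothing more can be done
None
```

I closed the box and handed the job in. With the fingers shut, one unbroken stroke ran from the start pad along the long edge, round the corner, to the end pad on the short edge. The fingertip stayed at about 58–60 mm height, and the vertical force was about 2–4 N at every reading.

- **Tabs:** the last wrist and side pictures show all six lying flat. I judged this by eye; the tab angles were not measured directly.
- **Box and loupe:** the position estimates after the stroke match those from before to within the 2–5 mm measuring noise.
- **Other things:** those that showed in the last pictures looked undisturbed, and I did not measure them again.
- **Finish:** the robot was clear of everything, with the fingertip at about 0.23 m, at about 16 s of the 48 s allowed. No check failed.

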